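Nest the filter cups and hold the stack compressed

ROBOT

A 6-joint arm with a two-finger parallel gripper is mounted at the origin on the work surface. World frame = base frame: x ahead of the robot, y to its left, z up, the work surface at z = 0. Lengths are in m, angles in rad, forces in N, time in s.
With the tool pointing down it reaches from about 0.325 to 1 m from the base axis. Payload 5.1 kg.
Tool frame: the origin (TCP) lies midway between the tips of the shut fingers; the grasp point (between the pads) lies 19 mm behind it (tcp_to_grasp is the z of the grasp point in the tool frame, in m); z points along the fingers, x is the direction in which the jaws open and shut, and the axes are right-handed (so a half turn about z gives the same grasp; the last joint's range is limited). The gripper opens to 85 mm and grips with 20 to 120 N. Pads are 22 mm wide; open, the fingers measure 114 mm over their backs; the gripper's body (76 mm by 85 mm) begins 54 mm behind the grasp point. The pads swing forward as they close: fully open they stand 13 mm farther back than shut.
Start: joints at [1.175, 0.124, 1.65, -0, 1.367, -0.083], TCP at [0.2, 0.618, 0.231] pointing down, gripper open.
Joint ranges: [-2.61, 2.61], [-1.02, 2.33], [0.03, 2.71], [-1.35, 4.49], [0.32, 2.68], [-2.91, 2.91]. Speed limits (rad/s): [2.57, 2.57, 3.14, 3.14, 3.14, 3.14].

INTERFACE

Orientations are given as a unit quaternion [x, y, z, w].
In Python, from bench import get_obs, capture, camera_info, sign_off, tcp_to_grasp gives the robot as it stands.
- The arm moves only by the shell command python3 -m creep 'ROWS' [FORCE]. ROWS is JSON, one flat list of numbers, 7 for each row, row after row: the shift along the tool's x, y, z in units of 40 mm (1.0 is 40 mm), then the turn, a rotation vector about the tool's x, y, z in units of 6 degrees (1.0 is 6 degrees), then the finger opening in mm, from 0 to 85.4. A call has 1 to 12 rows; each row shifts and turns the commanded pose from where the row before left it, along the tool's axes as they then stand; what a row does not reach is not made up. A row lasts 1/12 s, in which the tool goes at most 41.7 mm and 7.16 degrees, less where a joint would pass 70% of its speed; a pose out of reach is approached as far as the arm can. A call is refused whole if a number of a shift passes 1 or a number of a turn 1, either way. A call with a gripper value outside its range is refused whole. The fingers move at their own pace and stop on an object; FORCE is the grip in N (left out, the last holds). Time passes only in rows, so rows that do not move let the fingers close. It gives the time, the measured TCP pose, the force and the opening at its end, in the units of the state.
- get_obs(): the state, without advancing time (a new reading comes with each control period).
- capture(name): name is "scene" or "top" or "wrist"; returns the picture (400x640x3 uint8, red, green, blue); there is no depth.
- camera_info(name): a dict with "camera_matrix" (3x3 intrinsics, pixels), "R" (3x3) and "t" (3): a world point X has camera coordinates R X + t. Camera axes: x right, y down, z forward; pixel columns grow to the right and rows downward; lengths in m; the calibration is good to about 2 mm. The wrist camera is an equidistant fisheye: a pixel r from the principal point sees the ray r / f radians off the axis. A picture is of the moment at which its call begins: read the wrist's pose just before it. camera_info takes no time and is no camera call; for the wrist camera it gives the pose at the moment of the call.
- sign_off(): hands the job in, once; it reports no verdict.
The state is a dict: "t": time; "joint_pos": joint angles; "qd": joint speeds; "joint_efforts": joint torques, N m; "eef_pos": TCP position; "eef_rot": TCP orientation; "force": force on the tool from outside, world axes, zero at the start; "torque": the same for the moment, N m; "gripper_width": finger opening in m.
Only numpy, scipy, OpenCV 4.12 (cv2) and the standard library are available. Lean on these libraries where they do the work, as an engineer would, in place of code of your own. Each camera call takes 0.05 s, during which the arm holds its last target.

TASK

Put the yellow filter cup into the steel cup of the spring stand, then nest the blue filter cup in the yellow one, both fully down. Then press the stack down through the blue cup with a steady force, so that the black pointer stands in the green zone and never goes into the red, as a third hand for me to tighten the locking screws; keep it there for two seconds and finish while still pressing, touching only the blue cup. Leave the bottle, the jar and the screwdriver where they are.

Things in the scene. Friction and masses are not known exactly. Their poses are not given: they have to be found in the camera images.
- fine: Yellow plastic filter cup, loose, upright on the bench, 68 mm tall: a tapered body (radius 16 mm at the underside, 24 mm at height 40 mm) below a straight collar, outer diameter 60 mm, inner 54 mm, from height 40 to the rim at 68 mm. Grip it across the collar, from any side. Mass 40 to 85 g. Origin: centre of its underside, z up along its axis.
- coarse: Blue plastic filter cup, loose, upright on the bench; shape, size, mass and origin as the yellow one. Cups of this shape nest: the underside of the upper one's collar (a flat flange) sits on the lower one's rim, so that the upper stands 28 mm higher than the lower and its whole collar stays in view.
- stand: Spring stand fixed to the bench: black round foot (radius 60 mm, 10 mm thick), aluminium guide tube (radius 40 mm, top 50 mm above the bench), on its axis a sprung steel cup shaped like the filter cups; brass locking screws for the colleague. Origin: centre of the foot's underside; z up, x from the axis to the scale, two upright plates 46 mm out, 100 mm high, 46 mm wide together.
- holder_rim (a point): Centre of the mouth of the stand's steel cup, at the height of its rim: 108 mm above the bench unloaded; it sinks with the cup. z up. A filter cup fully down in it has its underside 40 mm below this point.
- pointer (a point): Tip of the black pointer of the steel cup, between the two scale plates, 55 mm from the stand's axis: 94 mm above the bench unloaded, sinking with the cup. The scale's green zone runs from 86 down to 78 mm above the bench, its red zone from 74 down to 64 mm.
- seat (a joint): How far the steel cup and pointer have sunk on the spring, in m: 0 unloaded and under both filter cups' weight; green zone 0.008 to 0.016, red zone from 0.020, end stop 0.024. Preloaded spring, 600 N per m: with both cups in, about 4 N starts it moving, about 8.5 N brings it to 0.008 and 13 N to 0.016.
- brown_bottle: Bystander: amber bottle with paper label and black cap, 68 mm in diameter, 150 mm tall, standing. Origin: centre of its underside.
- white_jar: Bystander: white jar with red lid, 70 mm in diameter, 75 mm tall, standing. Origin: centre of its underside.
- screwdriver: Bystander: screwdriver 190 mm long lying flat on the bench beyond the stand. Origin: on its underside, its x axis along it.
Mind the look-alikes: they are no part of the job. Of the things that look like the fine, the middle-sized one is meant. Of the things that look like the coarse, the smaller one is meant.

How it is judged:
By the outcome, as a careful person would: the job done as asked, in the order asked, and still so for the second after the job is handed in, while the arm keeps its last pose, push and grip.
It also fails if it takes over 54 s, if anything falls off the work surface, if the arm or the gripper's body presses on something with over 40 N, if the wrist force passes 120 N, or if a joint passes its speed limit or range.

## Working session

There is one attempt and no reset: what is moved stays moved. The work goes in short steps, Python scripts to look and compute and a shell command to move; the robot and the scene stay as the last step left them, time stands still between calls to the robot, and variables do not carry over. Pictures are saved under pics/ and viewed, and the job is handed in when it is done.

```bash
mkdir -p pics; ls; python3 - <<'E'
from bench import *
import cv2
o=get_obs();print({k:(v if not hasattr(v,'round') else v) for k,v in o.items()});print(tcp_to_grasp)
for n in("scene","top","wrist"):
    i=camera_info(n);print(n,i)
    cv2.imwrite(f"pics/{n}0.png",capture(n)[:,:,::-1])
E
```

```text
pics
{'t': 0.0, 'joint_pos': array([ 1.17540940e+00,  1.24503772e-01,  1.65164771e+00,  2.84397065e-05,
        1.36749136e+00, -8.26059736e-02]), 'qd': array([-0.00133187, -0.0003252 ,  0.00186216, -0.00041488,  0.00081164,
        0.00224977]), 'joint_efforts': array([ 6.43461408e-05, -4.23625231e+01, -3.65443468e+01, -4.79339269e-05,
        7.03347410e-03, -1.13488397e-05]), 'eef_pos': array([0.19980234, 0.61790298, 0.23006941]), 'eef_rot': array([ 8.08613000e-01,  5.88340008e-01, -8.83074965e-04,  5.20758607e-04]), 'force': array([-0.12514874,  0.07278043, -0.45909031]), 'torque': array([-0.0153586 , -0.02484839, -0.01336641]), 'gripper_width': 0.08531996666801285}
-0.0187
scene {'camera_matrix': array([[404.74457203,   0.        , 316.77334486],
       [  0.        , 404.74457203, 198.51002067],
       [  0.        ,   0.        ,   1.        ]]), 'R': array([[ 0.18635735,  0.98242853,  0.01025307],
       [ 0.81210835, -0.14815907, -0.56438366],
       [-0.55294753,  0.11350364, -0.82544894]]), 't': array([-0.06936816, -0.43023713,  1.42583206])}
top {'camera_matrix': array([[410.82089926,   0.        , 324.52921082],
       [  0.        , 410.82089926, 201.16612847],
       [  0.        ,   0.        ,   1.        ]]), 'R': array([[-0.02465756, -0.99941677, -0.02362456],
       [-0.99032766,  0.02764733, -0.135966  ],
       [ 0.13653985,  0.02004347, -0.99043179]]), 't': array([-0.01904662,  0.5876556 ,  1.04814119])}
wrist {'camera_matrix': array([[309.70691629,   0.        , 313.5135687 ],
       [  0.        , 309.70691629, 200.62943287],
       [  0.        ,   0.        ,   1.        ]]), 'R': array([[ 3.07903416e-01,  9.51417239e-01, -8.50641973e-04],
       [ 9.17241344e-01, -2.96605486e-01,  2.65882496e-01],
       [ 2.52712885e-01, -8.26463729e-02, -9.64005070e-01]]), 't': array([-0.64949584, -0.03493432,  0.37794806])}
```

View pics/scene0.png

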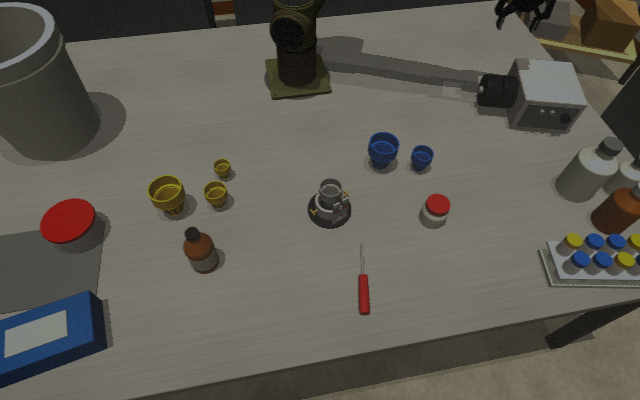

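View pics/top0.png

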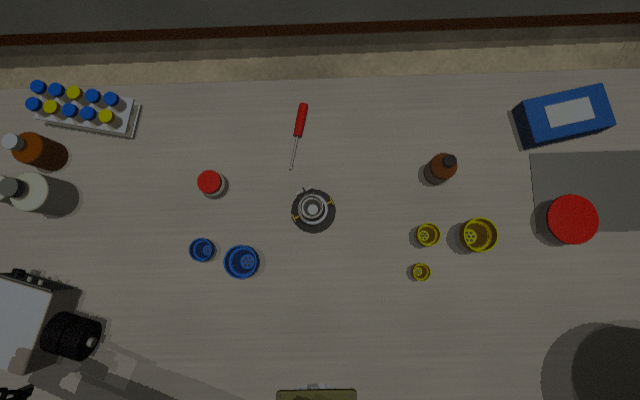

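View pics/wrist0.png

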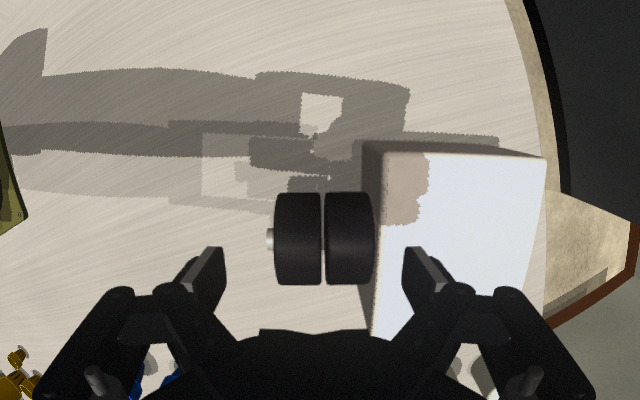

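```bash
cat > h.py <<'E'
import numpy as np,cv2
from bench import *
from scipy.optimize import minimize
from scipy.spatial.transform import Rotation as Rot
def proj(n,P,ci=None):
    ci=ci or camera_info(n);X=np.atleast_2d(P)@ci["R"].T+ci["t"];K=ci["camera_matrix"]
    if n=="wrist":
        r=np.hypot(X[:,0],X[:,1]);th=np.arctan2(r,X[:,2]);d=X[:,:2]/r[:,None]*th[:,None]*K[0,0]
        return d+K[:2,2]
    return (X/X[:,2:])@K.T[:,:2]
def circ(x,y,z,r,n=48):
    a=np.linspace(0,2*np.pi,n,False);return np.c_[x+r*np.cos(a),y+r*np.sin(a),np.full(n,z)]
CUP=[(0,.016),(.04,.024),(.04,.03),(.068,.03)]
def fit(n,mask,prof,x0,z0=0,ci=None,S=8):
    ci=ci or camera_info(n)
    m=cv2.resize(mask.astype(np.float32),None,fx=S,fy=S,interpolation=cv2.INTER_LINEAR)>.5
    def c(p):
        # cone hull pieces
        im=np.zeros(m.shape,np.uint8)
        for (z1,r1),(z2,r2) in zip(prof[:-1],prof[1:]):
            q=np.r_[circ(p[0],p[1],z0+z1,r1),circ(p[0],p[1],z0+z2,r2)]
            u=(proj(n,q,ci)+.5)*S
            cv2.fillConvexPoly(im,cv2.convexHull(u.astype(np.float32)).round().astype(np.int32),1)
        im=im>0
        return 1-(im&m).sum()/(im|m).sum()
    r=minimize(c,x0,method="Nelder-Mead",options=dict(initial_simplex=np.array(x0)+[[0,0],[.01,0],[0,.01]],xatol=1e-4,fatol=1e-4))
    return r.x,r.fun
def blob(img,lo,hi,uv,smin=110,vmin=30):
    h=cv2.cvtColor(img,cv2.COLOR_RGB2HSV)
    m=cv2.inRange(h,(lo,smin,vmin),(hi,255,255))
    _,l=cv2.connectedComponents(m);c=l[uv[1]-6:uv[1]+7,uv[0]-6:uv[0]+7];c=c[c>0]
    m=(l==np.bincount(c).argmax()).astype(np.uint8)
    cs,_=cv2.findContours(m,cv2.RETR_EXTERNAL,cv2.CHAIN_APPROX_NONE);cv2.drawContours(m,cs,-1,1,-1);return m
def gz(n,uv,z):
    ci=camera_info(n);d=ci["R"].T@np.linalg.inv(ci["camera_matrix"])@[uv[0],uv[1],1];o=-ci["R"].T@ci["t"]
    return o+d*(z-o[2])/d[2]
E
python3 - <<'E'
from h import *
s=cv2.imread("pics/scene0.png")[:,:,::-1].copy();t=cv2.imread("pics/top0.png")[:,:,::-1].copy()
print(proj("scene",[[.2,.618,.231],[0,0,0]]),proj("top",[[.2,.618,.231],[0,0,0]]))
for name,lo,hi,us,ut in (("Y",18,35,(217,195),(428,235)),("B",100,125,(422,158),(202,250)),("Ybig",18,35,(168,195),(479,235)),("Bbig",100,125,(383,150),(242,262))):
  for n,im,u in(("scene",s,us),("top",t,ut)):
    m=blob(im,lo,hi,u);x0=gz(n,u,.04)[:2]
    print(name,n,m.sum(),fit(n,m,CUP,x0))
for n,u in(("scene",(203,262)),("top",(441,168))):print("bottle",n,gz(n,u,.05))
for n,u in(("scene",(436,210)),("top",(209,182))):print("jar",n,gz(n,u,.06))
cv2.imwrite("pics/c1.png",np.hstack([cv2.resize(s[160:240,290:370],(400,400),interpolation=2),cv2.resize(t[170:250,273:353],(400,400),interpolation=2)])[:,:,::-1])
E
```

```text
[[512.38967917  32.59196402]
 [297.08211501  76.38053046]] [[ 15.07915375 380.63017688]
 [317.06385268 431.49883768]]
Y scene 490 (array([ 0.49125439, -0.29822312]), np.float64(0.07247924080664292))
Y top 476 (array([ 0.49226979, -0.29705775]), np.float64(0.04518243115508225))
B scene 346 (array([0.46467526, 0.28911222]), np.float64(0.26650504782146656))
B top 469 (array([0.4685776 , 0.28757201]), np.float64(0.07370080687544445))
Ybig scene 1128 (array([ 0.47810761, -0.42634636]), np.float64(0.5046049442559379))
Ybig top 1107 (array([ 0.48098847, -0.43874301]), np.float64(0.5162374336383146))
Bbig scene 724 (array([0.41260086, 0.1924637 ]), np.float64(0.37687356917627746))
Bbig top 943 (array([0.42894598, 0.19353836]), np.float64(0.4751359236175573))
bottle scene [ 0.68948585 -0.33683653  0.05      ]
bottle top [ 0.66518367 -0.34374224  0.05      ]
jar scene [0.65512173 0.25856835 0.06      ]
jar top [0.64361209 0.26808838 0.06      ]
```

View pics/c1.png

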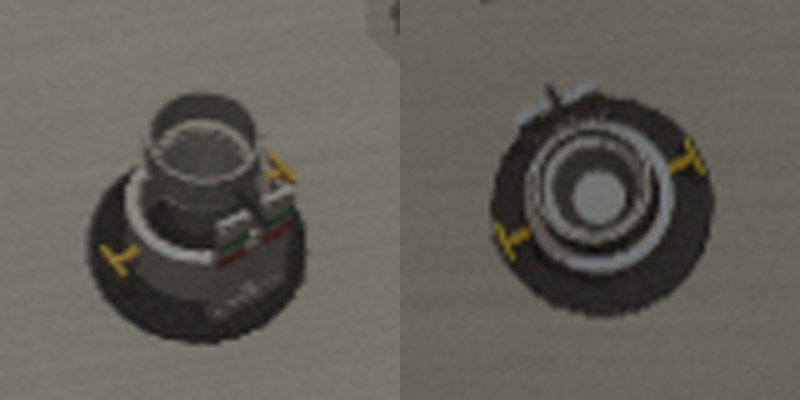

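```bash
python3 - <<'E'
from h import *
s=cv2.imread("pics/scene0.png")[:,:,::-1].copy();t=cv2.imread("pics/top0.png")[:,:,::-1].copy()
for n,im,o in(("scene",s,(290,160)),("top",t,(273,170))):
    g=im.max(2)
    m=np.zeros(g.shape,np.uint8);w=g[o[1]:o[1]+80,o[0]:o[0]+80];m[o[1]:o[1]+80,o[0]:o[0]+80]=w<68
    m=cv2.morphologyEx(m,cv2.MORPH_OPEN,np.ones((3,3)))
    _,l,st,_=cv2.connectedComponentsWithStats(m);k=1+st[1:,4].argmax();m=(l==k).astype(np.uint8)
    cs,_=cv2.findContours(m,0,1);h=cv2.convexHull(np.vstack(cs));
    mm=m*0;cv2.fillConvexPoly(mm,h,1)
    if n=="top": mm[:int(o[1]+22)]=0
    x0=gz(n,(o[0]+40,o[1]+40),.01)[:2]
    x,f=fit(n,mm,[(0,.06),(.01,.06)],x0);print(n,x,f)
    v=cv2.resize(im[o[1]:o[1]+80,o[0]:o[0]+80],(560,560),interpolation=2)
    for z,r in((0.01,.06),(.05,.04),(.108,.03)):
        u=((proj(n,circ(*x,z,r,90))+.5-o)*7).round().astype(int)
        cv2.polylines(v,[u],True,(255,0,255),1)
    cv2.imwrite(f"pics/st_{n}.png",v[:,:,::-1])
    P=gz(n,{"scene":(290+268/5-.5,160+212/5-.5),"top":(273+157/5-.5,170+95/5-.5)}[n],.098)[:2]
    print(np.degrees(np.arctan2(*(P-x)[::-1])),np.hypot(*(P-x)))
E
python3 -c "
import cv2,numpy as np
cv2.imwrite('pics/st2.png',cv2.resize(np.hstack([cv2.imread('pics/st_scene.png'),cv2.imread('pics/st_top.png')]),(800,400)))"
```

```text
scene [ 0.56771304 -0.00221883] 0.14146828585202365
26.94807359477004 0.04967101201202381
top [ 0.55969486 -0.0043236 ] 0.4914490808524483
20.55734403859951 0.056499505703683034
```

View pics/st2.png

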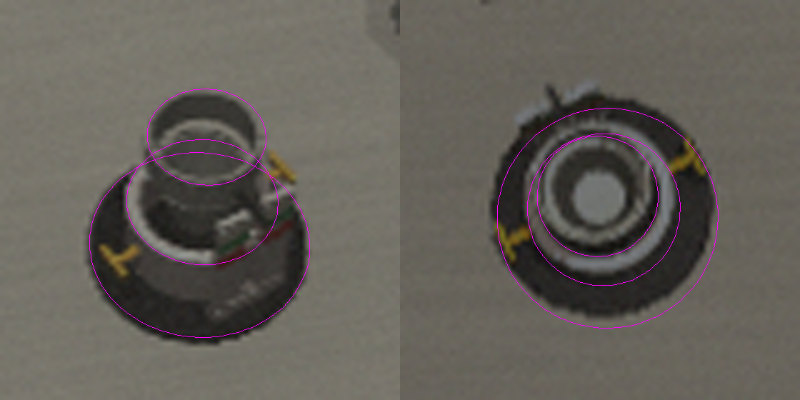

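```bash
python3 - <<'E'
from h import *
from scipy.ndimage import map_coordinates as mc
ims={n:cv2.GaussianBlur(cv2.imread(f"pics/{n}0.png",0).astype(np.float32),(0,0),.7) for n in("scene","top")}
gr={n:np.stack([cv2.Sobel(i,5,1,0),cv2.Sobel(i,5,0,1)]) for n,i in ims.items()}
ci={n:camera_info(n) for n in ims}
def E(n,x,y,parts):
    e=0
    for z,r,sg in parts:
        u=proj(n,circ(x,y,z,r,120),ci[n]);u2=proj(n,circ(x,y,z,r*1.02,120),ci[n]);d=u2-u;d/=np.linalg.norm(d,axis=1)[:,None]
        g=np.stack([mc(gr[n][k],[u[:,1],u[:,0]],order=1) for k in(0,1)],1)
        e+=np.clip(sg*(g*d).sum(1),0,80).mean()
    return e
for name,parts in(("foot",[(.01,.06,1)]),("foot+rimout",[(.01,.06,1),(.108,.03,-1)]),("tube",[(.05,.04,-1)])):
  for n in ims:
    b=max((E(n,x,y,parts),x,y) for x in np.arange(.552,.580,.0007) for y in np.arange(-.015,.009,.0007));print(name,n,np.round(b,4))
m=blob(cv2.imread("pics/top0.png")[:,:,::-1].copy(),100,125,(202,250))
E
```

```text
foot scene [ 6.69324e+01  5.67400e-01 -4.50000e-03]
foot top [ 7.90331e+01  5.64600e-01 -3.00000e-04]
foot+rimout scene [ 9.28218e+01  5.67400e-01 -3.80000e-03]
foot+rimout top [ 1.442257e+02  5.681000e-01 -1.000000e-03]
tube scene [ 3.65906e+01  5.65300e-01 -1.70000e-03]
tube top [ 7.98199e+01  5.68100e-01 -3.10000e-03]
```

```bash
cat > plan.py <<'E'
import sys,numpy as np
from h import *
# usage: plan.py x y z yawdeg N width : straight move, constant turn, tool pointing down
x,y,z,yaw,N,w=map(float,sys.argv[1:7]);N=int(N)
o=get_obs();p=o["eef_pos"];R0=Rot.from_quat(o["eef_rot"])
yw=np.radians(yaw);R1=Rot.from_matrix(np.c_[[np.cos(yw),np.sin(yw),0],[np.sin(yw),-np.cos(yw),0],[0,0,-1]])
rv=(R0.inv()*R1).as_rotvec()
print("yaw now",np.degrees(np.arctan2(*R0.as_matrix()[1::-1,0])),"p",p.round(4),"rv deg",np.degrees(rv).round(2))
R=R0;d=(np.array([x,y,z])-p)/N;st=Rot.from_rotvec(rv/N)
rows=[]
for i in range(N):
    s=R.inv().apply(d)/.04;r=np.round(np.r_[s,np.degrees(rv/N)/6],2);rows.append(list(r)+[w]);R=R*st
for k in range(0,N,12):print(",".join("%g"%(v+0) for r in rows[k:k+12] for v in r))
E
python3 plan.py .4918 -.2977 .23 -67 36 75
```

```text
yaw now 72.07952450591016 p [0.1999 0.618  0.2303] rv deg [1.1000e-01 5.0000e-02 1.3908e+02]
-0.54,0.39,0,0,0,0.64,75,-0.52,0.42,0,0,0,0.64,75,-0.49,0.46,0,0,0,0.64,75,-0.45,0.49,0,0,0,0.64,75,-0.42,0.52,0,0,0,0.64,75,-0.38,0.55,0,0,0,0.64,75,-0.35,0.57,0,0,0,0.64,75,-0.31,0.59,0,0,0,0.64,75,-0.27,0.61,0,0,0,0.64,75,-0.22,0.63,0,0,0,0.64,75,-0.18,0.64,0,0,0,0.64,75,-0.14,0.65,0,0,0,0.64,75
-0.09,0.66,0,0,0,0.64,75,-0.05,0.67,0,0,0,0.64,75,0,0.67,0,0,0,0.64,75,0.04,0.67,0,0,0,0.64,75,0.09,0.66,0,0,0,0.64,75,0.13,0.65,0,0,0,0.64,75,0.17,0.64,0,0,0,0.64,75,0.22,0.63,0,0,0,0.64,75,0.26,0.61,0,0,0,0.64,75,0.3,0.6,0,0,0,0.64,75,0.34,0.57,0,0,0,0.64,75,0.38,0.55,0,0,0,0.64,75
0.41,0.52,0,0,0,0.64,75,0.45,0.49,0,0,0,0.64,75,0.48,0.46,0,0,0,0.64,75,0.51,0.43,0,0,0,0.64,75,0.54,0.39,0,0,0,0.64,75,0.56,0.36,0,0,0,0.64,75,0.59,0.32,0,0,0,0.64,75,0.61,0.28,0,0,0,0.64,75,0.62,0.24,0,0,0,0.64,75,0.64,0.19,0,0,0,0.64,75,0.65,0.15,0,0,0,0.64,75,0.66,0.11,0,0,0,0.64,75
```

```bash
python3 -m creep '[-0.8,0.6,0,0,0,0,75,-0.8,0.6,0,0,0,0,75,-0.8,0.6,0,0,0,0,75,-0.8,0.6,0,0,0,0,75,-0.8,0.6,0,0,0,0,75,-0.8,0.6,0,0,0,0,75,-0.8,0.6,0,0,0,0,75,-0.8,0.6,0,0,0,0,75,-0.8,0.6,0,0,0,0,75,-0.8,0.6,0,0,0,0,75,-0.8,0.6,0,0,0,0,75,-0.8,0.6,0,0,0,0,75]'
python3 -m creep '[-0.8,0.6,0,0,0,0,75,-0.8,0.6,0,0,0,0,75,-0.8,0.6,0,0,0,0,75,-0.8,0.6,0,0,0,0,75,-0.8,0.6,0,0,0,0,75,-0.8,0.6,0,0,0,0,75,-0.8,0.5,0,0,0,0,75,-0.8,0.5,0,0,0,0,75,-0.8,0.5,0,0,0,0,75,-0.8,0.5,0,0,0,0,75,-0.8,0.5,0,0,0,0,75,-0.8,0.5,0,0,0,0,75]'
python3 -m creep '[0,0,0,0,0,1,75,0,0,0,0,0,1,75,0,0,0,0,0,1,75,0,0,0,0,0,1,75,0,0,0,0,0,1,75,0,0,0,0,0,1,75,0,0,0,0,0,1,75,0,0,0,0,0,1,75,0,0,0,0,0,1,75,0,0,0,0,0,1,75,0,0,0,0,0,1,75,0,0,0,0,0,1,75]'
python3 -m creep '[0,0,0,0,0,1,75,0,0,0,0,0,1,75,0,0,0,0,0,1,75,0,0,0,0,0,1,75,0,0,0,0,0,1,75,0,0,0,0,0,1,75,0,0,0,0,0,1,75,0,0,0,0,0,1,75,0,0,0,0,0,1,75,0,0,0,0,0,1,75,0,0,0,0,0,1,75]'
python3 plan.py .4918 -.2977 .15 -67 4 75
python3 - <<'E'
from h import *
cv2.imwrite("pics/w1.png",capture("wrist")[:,:,::-1])
E
```

```text
t: 1.15
eef_pos: [0.3558, 0.1627, 0.2313]
eef_rot: [0.808, 0.589, 0.0, 0.0]
force: [1.1, 0.3, -0.3]
gripper_width: 0.0749
t: 2.15
eef_pos: [0.4888, -0.2841, 0.2309]
eef_rot: [0.809, 0.588, -0.0, -0.0]
force: [0.3, -0.5, -0.9]
gripper_width: 0.075
t: 3.15
eef_pos: [0.4887, -0.282, 0.2309]
eef_rot: [1.0, -0.002, -0.0, -0.0]
force: [0.0, 0.7, -0.5]
gripper_width: 0.075
t: 4.07
eef_pos: [0.4887, -0.282, 0.2309]
eef_rot: [0.838, -0.546, -0.0, -0.0]
force: [-0.5, -0.7, -1.2]
gripper_width: 0.0751
yaw now -66.22094830801551 p [ 0.4887 -0.282   0.2309] rv deg [0.02 0.04 0.78]
0.1,0.02,0.51,0,0,0.03,75,0.1,0.02,0.51,0,0,0.03,75,0.1,0.02,0.51,0,0,0.03,75,0.1,0.02,0.51,0,0,0.03,75
```

View pics/w1.png

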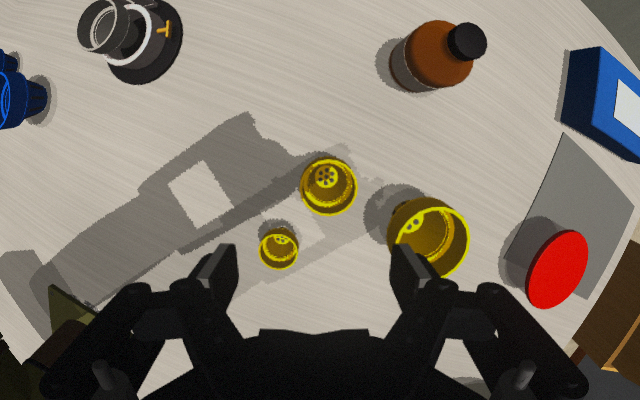

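```bash
python3 - <<'E'
from h import *
from scipy.optimize import least_squares
ci=camera_info("wrist")
im=cv2.imread("pics/w1.png")[:,:,::-1].copy()
m=blob(im,18,35,(327,186),90,40)
print(m.sum(),fit("wrist",m,CUP,[.4918,-.2977],ci=ci,S=4))
print(proj("wrist",[[.4918,-.2977,.068]]+[[.4887,-.282,.2309],[.4887,-.282,.1]],ci))
def wz(u,z):
    K=ci["camera_matrix"];d=(np.array(u)-K[:2,2])/K[0,0];th=np.hypot(*d);c=np.r_[d/th*np.sin(th),np.cos(th)]
    o=-ci["R"].T@ci["t"];d=ci["R"].T@c;return (o+d*(z-o[2])/d[2])
# rough: big rim ellipse centre (429,237), small (279,248)
for zz in(.068,.1):print("big",wz((429,237),zz),wz((469,240),zz),wz((390,225),zz))
print("small",wz((279,248),.05))
# stand steel rim centre
print("stand rim",wz((109,25),.108),wz((116,40),.05))
a=np.linspace(0,1,2)
E
```

```text
2791 (array([ 0.49166629, -0.29679356]), np.float64(0.017859113887723765))
[[328.93173966 188.3994668 ]
 [313.17939454 254.6226486 ]
 [313.48405027 192.66514185]]
big [ 0.48680353 -0.42357068  0.068     ] [ 0.50284777 -0.47443309  0.068     ] [ 0.48175103 -0.37439648  0.068     ]
big [ 0.49350676 -0.40595103  0.1       ] [ 0.50787189 -0.45149045  0.1       ] [ 0.48898303 -0.36192313  0.1       ]
small [ 0.40177024 -0.2767693   0.05      ]
stand rim [ 0.56895401 -0.02352485  0.108     ] [0.55725647 0.00596946 0.05      ]
```

```bash
python3 -m creep '[0.37,0.08,0.5,0,0,0.1,75,0,0,0.8,0,0,0,75,0,0,0.8,0,0,0,75,0,0,0.8,0,0,0,75,0,0,0.8,0,0,0,75,0,0,0.6,0,0,0,75,0,0,0.37,0,0,0,75,0,0,0,0,0,0,75]'
python3 plan.py .4917 -.297 .044 -67 1 75
```

```text
t: 4.78
eef_pos: [0.489, -0.2948, 0.0396]
eef_rot: [0.837, -0.548, -0.004, -0.0]
force: [-1.1, 0.3, -0.5]
gripper_width: 0.0747
yaw now -66.41723665876493 p [ 0.489  -0.2948  0.0396] rv deg [0.26 0.44 0.58]
0.08,-0.04,-0.11,0.04,0.07,0.1,75
```

```bash
python3 -m creep '[0,0,0,0,0,0,75,0,0,0,0,0,0,75]'
python3 plan.py .4917 -.297 .044 -67 1 75
```

```text
t: 4.95
eef_pos: [0.4929, -0.2976, 0.0459]
eef_rot: [0.836, -0.548, 0.001, 0.0]
force: [-0.2, -0.5, 0.2]
gripper_width: 0.075
yaw now -66.4728718184853 p [ 0.4929 -0.2976  0.0459] rv deg [-0.06 -0.1   0.53]
-0.02,0.02,0.05,-0.01,-0.02,0.09,75
```

```bash
python3 -m creep '[0,0,0.05,0,0,0.1,75,0,0,0,0,0,0,50,0,0,0,0,0,0,50,0,0,0,0,0,0,50,0,0,0,0,0,0,50,0,0,0,0,0,0,50]' 50
python3 -m creep '[0,0,-0.3,0,0,0,50,0,0,-0.6,0,0,0,50,0,0,-0.8,0,0,0,50,0,0,-0.8,0,0,0,50,0,0,-0.8,0,0,0,50,0,0,-0.6,0,0,0,50,0,0,-0.3,0,0,0,50,0,0,0,0,0,0,50]'
python3 plan.py .567 -.0025 .20 -67 12 50
python3 - <<'E'
from h import *
cv2.imwrite("pics/w2.png",capture("wrist")[:,:,::-1])
E
```

```text
t: 5.45
eef_pos: [0.4931, -0.2976, 0.0444]
eef_rot: [0.833, -0.553, 0.001, -0.0]
force: [-0.2, 1.1, 6.7]
gripper_width: 0.0575
t: 6.12
eef_pos: [0.4935, -0.2981, 0.2148]
eef_rot: [0.833, -0.553, 0.003, 0.0]
force: [0.9, 0.3, 0.4]
gripper_width: 0.0575
yaw now -67.11874138374385 p [ 0.4935 -0.2981  0.2148] rv deg [-0.2  -0.35 -0.12]
-0.51,-0.38,0.03,0,0,0,50,-0.51,-0.38,0.03,0,0,0,50,-0.51,-0.38,0.03,0,0,0,50,-0.51,-0.38,0.03,0,0,0,50,-0.51,-0.38,0.03,0,0,0,50,-0.51,-0.38,0.03,0,0,0,50,-0.51,-0.38,0.03,0,0,0,50,-0.51,-0.38,0.03,0,0,0,50,-0.51,-0.38,0.03,0,0,0,50,-0.51,-0.38,0.03,0,0,0,50,-0.51,-0.38,0.03,0,0,0,50,-0.51,-0.38,0.03,0,0,0,50
```

View pics/w2.png

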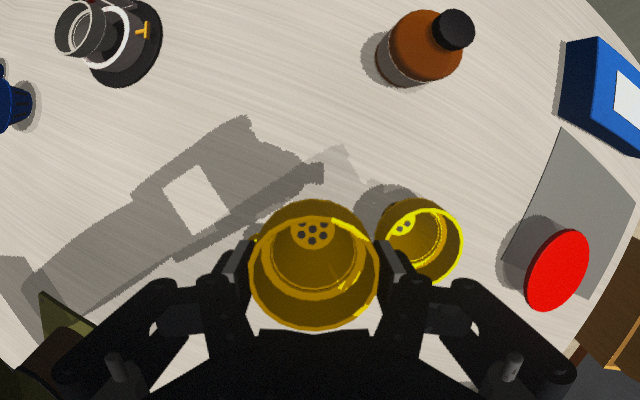

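```bash
python3 -m creep '[-0.3,-0.2,0,0,0,0,50,-0.6,-0.45,0,0,0,0,50,-0.6,-0.45,0,0,0,0,50,-0.6,-0.45,0,0,0,0,50,-0.6,-0.45,0,0,0,0,50,-0.6,-0.45,0,0,0,0,50,-0.6,-0.45,0,0,0,0,50,-0.6,-0.45,0,0,0,0,50,-0.6,-0.45,0,0,0,0,50,-0.6,-0.45,0,0,0,0,50,-0.4,-0.3,0,0,0,0,50,-0.1,-0.1,0,0,0,0,50]'
python3 -m creep '[0,0,0,0,0,0,50,0,0,0,0,0,0,50,0,0,0,0,0,0,50]'
python3 plan.py .568 -.002 .2148 -67 1 50
python3 - <<'E'
from h import *
cv2.imwrite("pics/w3.png",capture("wrist")[:,:,::-1])
s=capture("scene")
cv2.imwrite("pics/s3.png",s[:,:,::-1])
m=blob(s,18,35,tuple(int(v) for v in proj("scene",[[.568,-.002,.21]])[0].round()),90,40)
o=get_obs()["eef_pos"];b=[]
for z in np.arange(.155,.185,.003):
  f=fit("scene",m,CUP,o[:2],z0=z);b.append((f[1],z,*f[0]))
print(o,min(b))
v=cv2.resize(s[110:230,270:390],(600,600),interpolation=2)
cv2.imwrite("pics/s3c.png",v[:,:,::-1])
E
```

```text
t: 7.17
eef_pos: [0.5655, 0.0074, 0.2072]
eef_rot: [0.834, -0.551, -0.003, 0.001]
force: [0.6, -0.4, 0.1]
gripper_width: 0.0575
t: 7.42
eef_pos: [0.5663, 0.0031, 0.2093]
eef_rot: [0.833, -0.553, -0.001, 0.001]
force: [0.2, -0.3, -1.0]
gripper_width: 0.0574
yaw now -67.17043505643672 p [0.5663 0.0031 0.2093] rv deg [ 0.12  0.04 -0.17]
0.13,0.01,-0.14,0.02,0.01,-0.03,50
[0.56663406 0.00281936 0.21005672] (np.float64(0.23399809625519463), np.float64(0.155), np.float64(0.5577564881632646), np.float64(0.00508799216811222))
```

View pics/w3.png

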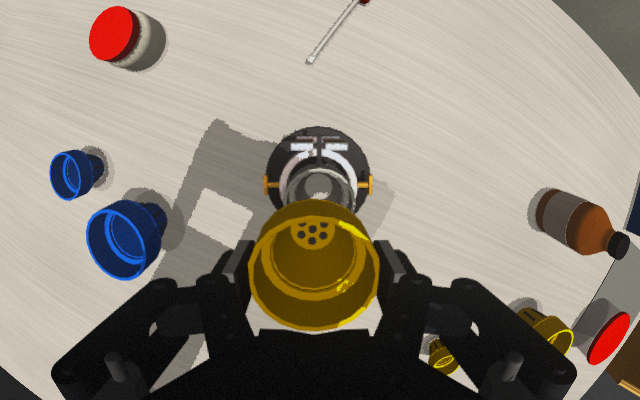

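View pics/s3c.png

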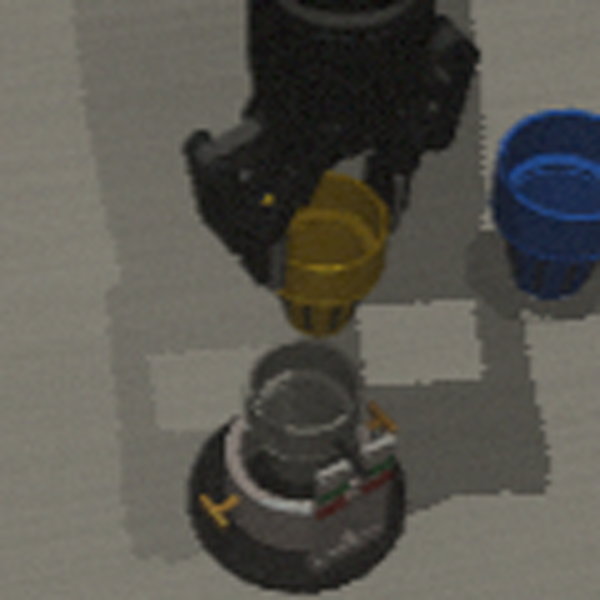

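```bash
cat >> h.py <<'E'
def edgefit(img,ci,n,parts,x0,rng,step=.0005,vis=None):
    from scipy.ndimage import map_coordinates as mc
    i=cv2.GaussianBlur(cv2.cvtColor(img,cv2.COLOR_RGB2GRAY).astype(np.float32),(0,0),.8)
    G=[cv2.Sobel(i,5,1,0),cv2.Sobel(i,5,0,1)];best=(-1,)
    for x in np.arange(x0[0]-rng,x0[0]+rng,step):
      for y in np.arange(x0[1]-rng,x0[1]+rng,step):
        e=0
        for z,r,sg in parts:
            u=proj(n,circ(x,y,z,r,120),ci);d=proj(n,circ(x,y,z,r*1.02,120),ci)-u;d/=np.linalg.norm(d,axis=1)[:,None]
            k=np.ones(len(u),bool) if vis is None else vis(u)
            g=np.stack([mc(q,[u[:,1],u[:,0]],order=1) for q in G],1)
            e+=np.clip(sg*(g*d).sum(1),0,150)[k].sum()/len(u)
        if e>best[0]:best=(e,x,y)
    return best
E
python3 - <<'E'
from h import *
ci=camera_info("wrist");im=cv2.imread("pics/w3.png")[:,:,::-1].copy()
v=lambda u:u[:,1]<196
b=edgefit(im,ci,"wrist",[(.01,.06,1)],(.567,-.0025),.012,.001,v);print(b)
b=edgefit(im,ci,"wrist",[(.01,.06,1)],b[1:],.002,.0003,v);print(b)
o=im[110:230,240:400].copy();o=cv2.resize(o,None,fx=4,fy=4,interpolation=2)
for z,r in((.01,.06),(.05,.04),(.108,.03)):
    cv2.polylines(o,[((proj("wrist",circ(*b[1:],z,r),ci)+.5-[240,110])*4).round().astype(int)],True,(255,0,255),1)
cv2.imwrite("pics/w3c.png",o[:,:,::-1])
E
```

```text
(np.float64(89.02968667160046), np.float64(0.568), np.float64(-0.0015000000000000117))
(np.float64(89.21883947606982), np.float64(0.5677999999999997), np.float64(-0.0017000000000000123))
```

View pics/w3c.png

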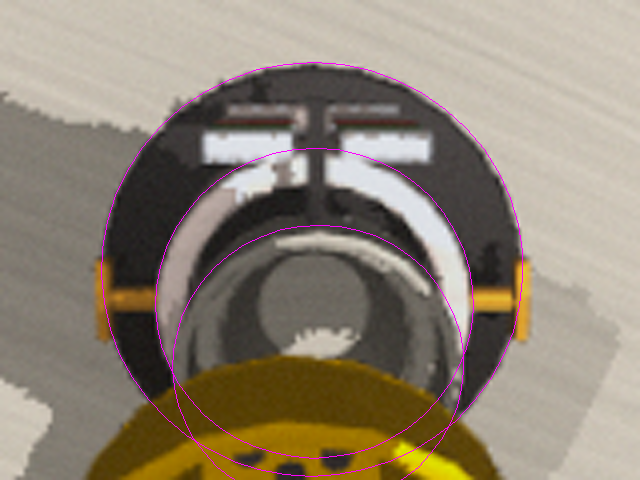

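```bash
python3 -m creep '[0.12,0,0,0,0,0,50,0,0,0.3,0,0,0,50,0,0,0.3,0,0,0,50,0,0,0.3,0,0,0,50,0,0,0.3,0,0,0,50,0,0,0,0,0,0,50,0,0,0,0,0,0,50]'
python3 plan.py .5687 -.0013 .12 -67 1 50
```

```text
t: 8.1
eef_pos: [0.5678, -0.0004, 0.1605]
eef_rot: [0.833, -0.553, -0.002, 0.001]
force: [1.4, -0.5, -0.9]
gripper_width: 0.0574
yaw now -67.11945614878157 p [ 5.678e-01 -4.000e-04  1.605e-01] rv deg [ 0.18  0.1  -0.12]
0.03,-0.02,1.01,0.03,0.02,-0.02,50
```

```bash
python3 -m creep '[0.03,-0.02,0.2,0,0,0,50,0,0,0.25,0,0,0,50,0,0,0.2,0,0,0,50,0,0,0.2,0,0,0,50,0,0,0.15,0,0,0,50,0,0,0,0,0,0,50,0,0,0,0,0,0,50]'
python3 plan.py .5687 -.0013 .1124 -67 1 50
```

```text
t: 8.68
eef_pos: [0.5697, -0.0014, 0.1218]
eef_rot: [0.833, -0.553, -0.001, 0.0]
force: [0.1, 0.8, -0.3]
gripper_width: 0.0575
yaw now -67.12369635059282 p [ 0.5697 -0.0014  0.1218] rv deg [ 0.06  0.03 -0.12]
-0.01,0.02,0.24,0.01,0.01,-0.02,50
```

```bash
python3 -m creep '[0,0.02,0.1,0,0,0,50,0,0,0.1,0,0,0,50,0,0,0,0,0,0,50,0,0,0,0,0,0,50]'
python3 -m creep '[0,0,0.03,0,0,0,50,0,0,0,0,0,0,50,0,0,0,0,0,0,50]'
```

```text
t: 9.02
eef_pos: [0.5692, -0.0017, 0.1143]
eef_rot: [0.833, -0.553, -0.0, 0.0]
force: [0.0, -0.5, -0.3]
gripper_width: 0.0577
t: 9.27
eef_pos: [0.5694, -0.0017, 0.1134]
eef_rot: [0.833, -0.553, 0.0, -0.0]
force: [0.1, -0.4, -1.0]
gripper_width: 0.0574
```

```bash
python3 -m creep '[0,0,0.03,0,0,0,50,0,0,0,0,0,0,50,0,0,0,0,0,0,50]'
python3 -m creep '[0,0,0.03,0,0,0,50,0,0,0,0,0,0,50,0,0,0,0,0,0,50]'
python3 - <<'E'
from h import *
s=capture("scene")
cv2.imwrite("pics/s4c.png",cv2.resize(s[120:220,280:380],(600,600),interpolation=2)[:,:,::-1])
E
```

```text
t: 9.52
eef_pos: [0.5696, -0.0017, 0.1126]
eef_rot: [0.833, -0.553, 0.0, -0.0]
force: [0.5, -0.2, 2.0]
gripper_width: 0.0577
t: 9.77
eef_pos: [0.5697, -0.0018, 0.1116]
eef_rot: [0.833, -0.553, 0.0, -0.0]
force: [-2.1, -0.3, 5.2]
gripper_width: 0.0575
```

View pics/s4c.png

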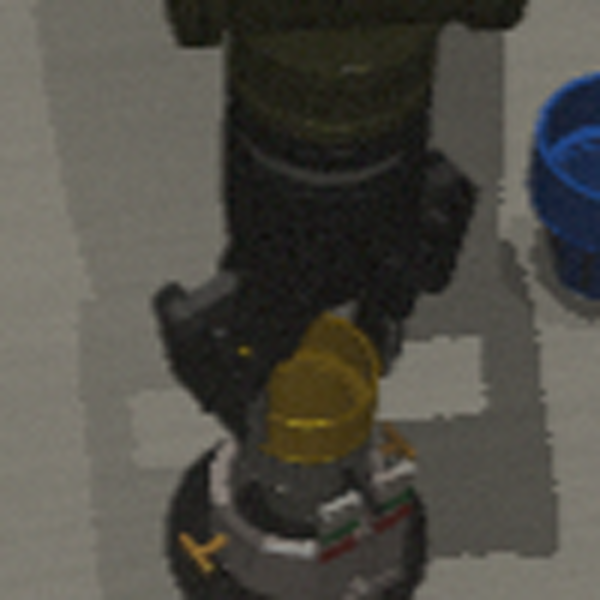

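```bash
python3 -m creep '[0,0,0,0,0,0,72,0,0,0,0,0,0,72,0,0,0,0,0,0,72,0,0,0,0,0,0,72]'
python3 -m creep '[0,0,-0.4,0,0,0,75,0,0,-0.8,0,0,0,75,0,0,-0.9,0,0,0,75,0,0,-0.8,0,0,0,75,0,0,-0.4,0,0,0,75,0,0,0,0,0,0,75,0,0,0,0,0,0,75]'
python3 plan.py .4685 .2877 .22 -67 24 75
python3 - <<'E'
from h import *
w=capture("wrist");ci=camera_info("wrist");cv2.imwrite("pics/w5.png",w[:,:,::-1])
m=blob(w,18,35,tuple(int(q) for q in proj("wrist",[[.568,-.002,.13]],ci)[0]),90,40)
for z in(.065,.068,.071):print(z,m.sum(),fit("wrist",m,CUP[2:],[.568,-.002],z0=z,ci=ci,S=4))
b=blob(w,100,125,(75,172),90,30)
E
```

```text
t: 10.15
eef_pos: [0.569, -0.0016, 0.1102]
eef_rot: [0.833, -0.553, -0.0, 0.0]
force: [-0.2, -0.1, -0.3]
gripper_width: 0.0721
t: 10.73
eef_pos: [0.5698, -0.0017, 0.2437]
eef_rot: [0.833, -0.553, 0.001, -0.0]
force: [0.4, 0.1, -1.0]
gripper_width: 0.0748
yaw now -67.1202145798599 p [ 0.5698 -0.0017  0.2437] rv deg [-0.1  -0.05 -0.12]
-0.32,-0.02,0.02,0,0,0,75,-0.32,-0.02,0.02,0,0,0,75,-0.32,-0.02,0.02,0,0,0,75,-0.32,-0.02,0.02,0,0,0,75,-0.32,-0.02,0.02,0,0,0,75,-0.32,-0.02,0.02,0,0,0,75,-0.32,-0.02,0.02,0,0,0,75,-0.32,-0.02,0.02,0,0,0,75,-0.32,-0.02,0.02,0,0,0,75,-0.32,-0.02,0.02,0,0,0,75,-0.32,-0.02,0.02,0,0,0,75,-0.32,-0.02,0.02,0,0,0,75
-0.32,-0.02,0.02,0,0,0,75,-0.32,-0.02,0.02,0,0,0,75,-0.32,-0.02,0.02,0,0,0,75,-0.32,-0.02,0.02,0,0,0,75,-0.32,-0.02,0.02,0,0,0,75,-0.32,-0.02,0.02,0,0,0,75,-0.32,-0.02,0.02,0,0,0,75,-0.32,-0.02,0.02,0,0,0,75,-0.32,-0.02,0.02,0,0,0,75,-0.32,-0.02,0.02,0,0,0,75,-0.32,-0.02,0.02,0,0,0,75,-0.32,-0.02,0.02,0,0,0,75
0.065 4052 (array([ 0.56704169, -0.00171975]), np.float64(0.0163320805451157))
0.068 4052 (array([ 0.56781177, -0.00132206]), np.float64(0.026254059906171023))
0.071 4052 (array([ 0.56837669, -0.00125585]), np.float64(0.04709963837356301))
```

View pics/w5.png

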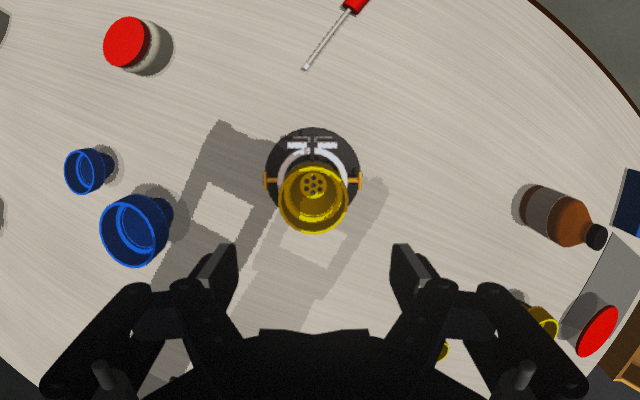

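```bash
python3 -m creep '[-0.4,0,0,0,0,0,75,-0.7,-0.05,0,0,0,0,75,-0.7,-0.05,0,0,0,0,75,-0.7,-0.05,0,0,0,0,75,-0.7,-0.05,0,0,0,0,75,-0.7,-0.05,0,0,0,0,75,-0.7,-0.05,0,0,0,0,75,-0.7,-0.05,0,0,0,0,75,-0.7,-0.05,0,0,0,0,75,-0.7,-0.05,0,0,0,0,75,-0.6,-0.03,0,0,0,0,75,-0.38,0,0,0,0,0,75]'
python3 -m creep '[0,0,0,0,0,0,75,0,0,0,0,0,0,75,0,0,0,0,0,0,75]'
python3 - <<'E'
from h import *
w=capture("wrist");ci=camera_info("wrist");cv2.imwrite("pics/w6.png",w[:,:,::-1])
u=tuple(int(q) for q in proj("wrist",[[.4685,.2877,.04]],ci)[0]);print(u)
m=blob(w,100,125,u,90,30)
print(m.sum(),fit("wrist",m,CUP,[.4685,.2877],ci=ci,S=4))
E
python3 plan.py .4685 .2877 .044 -67 1 75
```

```text
t: 11.78
eef_pos: [0.4655, 0.2902, 0.2397]
eef_rot: [0.834, -0.552, -0.002, 0.002]
force: [0.5, -0.7, 0.7]
gripper_width: 0.0749
t: 12.03
eef_pos: [0.4671, 0.288, 0.2411]
eef_rot: [0.833, -0.553, -0.001, 0.001]
force: [-0.1, -0.7, -0.3]
gripper_width: 0.0748
(313, 176)
2567 (array([0.46796514, 0.28729734]), np.float64(0.03329722601610696))
yaw now -67.17189078158954 p [0.4675 0.2879 0.2416] rv deg [ 0.12 -0.03 -0.17]
0.01,-0.03,4.94,0.02,0,-0.03,75
```

View pics/w6.png

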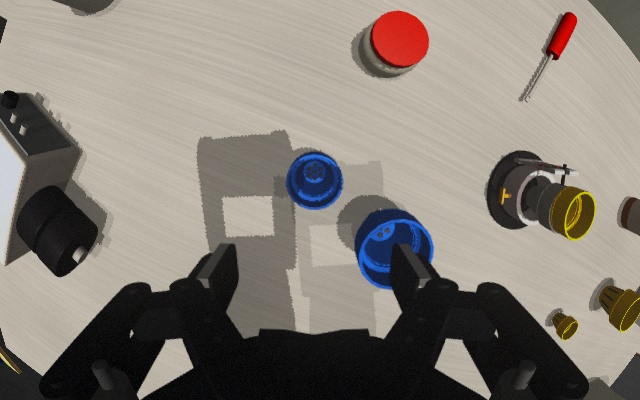

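```bash
python3 - <<'E'
from h import *
w=cv2.imread("pics/w6.png")[:,:,::-1].copy();ci=camera_info("wrist")
m=blob(w,100,125,(395,250),90,30)
for k in(1.4,1.5,1.6):
    f=fit("wrist",m,[(z*k,r*k) for z,r in CUP],[.43,.19],ci=ci,S=3)
    R=Rot.from_quat(get_obs()["eef_rot"]).as_matrix()
    print(k,f,(R.T@np.r_[f[0]-[.468,.2873],0])[:2],.03*k)
E
```

```text
1.4 (array([0.43389221, 0.17765167]), np.float64(0.28488044091481146)) [0.08782716 0.073976  ] 0.041999999999999996
1.5 (array([0.4318585 , 0.17803005]), np.float64(0.39146084837745043)) [0.08668941 0.07570361] 0.045
1.6 (array([0.43229128, 0.17459268]), np.float64(0.476844428215346)) [0.09002545 0.07663832] 0.048
```

```bash
python3 -m creep '[0.01,0,0.5,0,0,0,75,0,0,0.8,0,0,0,75,0,0,0.8,0,0,0,75,0,0,0.8,0,0,0,75,0,0,0.8,0,0,0,75,0,0,0.6,0,0,0,75,0,0,0.4,0,0,0,75,0,0,0.2,0,0,0,75,0,0,0,0,0,0,75,0,0,0,0,0,0,75]'
python3 plan.py .468 .2873 .046 -67 1 75
```

```text
t: 12.92
eef_pos: [0.4683, 0.288, 0.0472]
eef_rot: [0.833, -0.553, 0.0, -0.0]
force: [-0.2, -0.8, 0.4]
gripper_width: 0.0748
yaw now -67.17638893757943 p [0.4683 0.288  0.0472] rv deg [-0.01 -0.   -0.18]
0.01,0.01,0.03,0,0,-0.03,75
```

```bash
python3 -m creep '[0.01,0.01,0.03,0,0,0,75,0,0,0,0,0,0,50,0,0,0,0,0,0,50,0,0,0,0,0,0,50,0,0,0,0,0,0,50,0,0,0,0,0,0,50]' 60
python3 -m creep '[0,0,-0.3,0,0,0,50,0,0,-0.6,0,0,0,50,0,0,-0.8,0,0,0,50,0,0,-0.8,0,0,0,50,0,0,-0.8,0,0,0,50,0,0,-0.8,0,0,0,50,0,0,-0.6,0,0,0,50,0,0,-0.3,0,0,0,50,0,0,0,0,0,0,50]'
python3 plan.py .5675 -.0015 .245 -67 12 50
```

```text
t: 13.42
eef_pos: [0.4693, 0.2886, 0.048]
eef_rot: [0.833, -0.553, 0.001, -0.002]
force: [-0.7, -0.2, 5.8]
gripper_width: 0.0575
t: 14.17
eef_pos: [0.4688, 0.2887, 0.2499]
eef_rot: [0.833, -0.553, 0.002, -0.003]
force: [-0.2, -0.0, -1.0]
gripper_width: 0.0574
yaw now -67.11138311530918 p [0.4688 0.2887 0.2499] rv deg [-0.38  0.02 -0.11]
0.64,0.05,0.01,-0.01,0,0,50,0.64,0.05,0.01,-0.01,0,0,50,0.64,0.05,0.01,-0.01,0,0,50,0.64,0.05,0.01,-0.01,0,0,50,0.64,0.05,0.01,-0.01,0,0,50,0.64,0.05,0.01,-0.01,0,0,50,0.64,0.05,0.01,-0.01,0,0,50,0.64,0.05,0.01,-0.01,0,0,50,0.64,0.05,0.01,-0.01,0,0,50,0.64,0.05,0.01,-0.01,0,0,50,0.64,0.05,0.01,-0.01,0,0,50,0.64,0.05,0.01,-0.01,0,0,50
```

```bash
python3 -m creep '[0.4,0,0,0,0,0,50,0.7,0.05,0,0,0,0,50,0.7,0.05,0,0,0,0,50,0.7,0.05,0,0,0,0,50,0.7,0.05,0,0,0,0,50,0.7,0.05,0,0,0,0,50,0.7,0.05,0,0,0,0,50,0.7,0.05,0,0,0,0,50,0.7,0.05,0,0,0,0,50,0.7,0.05,0,0,0,0,50,0.6,0.05,0,0,0,0,50,0.35,0,0,0,0,0,50]'
python3 -m creep '[0,0,0,0,0,0,50,0,0,0,0,0,0,50,0,0,0,0,0,0,50,0,0,0,0,0,0,50]'
python3 plan.py .569 -.001 .155 -67 1 50
python3 - <<'E'
from h import *
w=capture("wrist");ci=camera_info("wrist");cv2.imwrite("pics/w7.png",w[:,:,::-1])
E
```

```text
t: 15.17
eef_pos: [0.5672, -0.0039, 0.2428]
eef_rot: [0.833, -0.554, -0.002, 0.001]
force: [0.2, -0.4, -0.6]
gripper_width: 0.0572
t: 15.5
eef_pos: [0.5676, -0.0006, 0.2452]
eef_rot: [0.834, -0.552, -0.001, 0.0]
force: [-0.3, -0.7, -0.2]
gripper_width: 0.0572
yaw now -67.04105119208631 p [ 0.5676 -0.0006  0.2452] rv deg [ 0.04  0.04 -0.04]
0.02,-0.03,2.25,0.01,0.01,-0.01,50
```

View pics/w7.png

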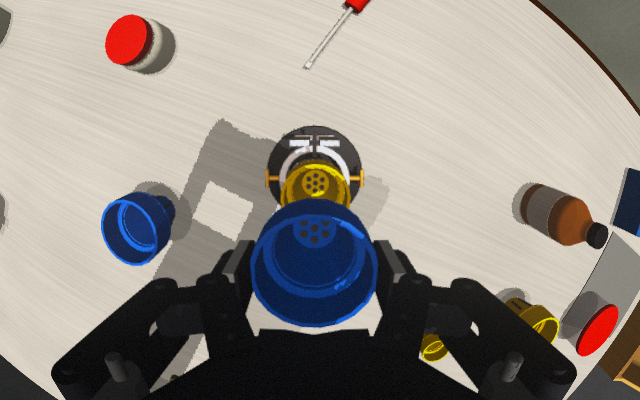

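```bash
python3 -m creep '[0.02,-0.03,0.3,0,0,0,50,0,0,0.4,0,0,0,50,0,0,0.4,0,0,0,50,0,0,0.4,0,0,0,50,0,0,0.3,0,0,0,50,0,0,0.2,0,0,0,50,0,0,0.15,0,0,0,50,0,0,0,0,0,0,50,0,0,0,0,0,0,50,0,0,0,0,0,0,50]'
python3 plan.py .569 -.001 .144 -67 1 50
```

```text
t: 16.38
eef_pos: [0.5702, -0.0021, 0.1608]
eef_rot: [0.833, -0.553, 0.001, -0.0]
force: [-0.1, -0.2, -0.8]
gripper_width: 0.0573
yaw now -67.11928689910505 p [ 0.5702 -0.0021  0.1608] rv deg [-0.09 -0.05 -0.12]
-0.04,0.02,0.42,-0.01,-0.01,-0.02,50
```

```bash
python3 -m creep '[-0.04,0.02,0.1,0,0,0,50,0,0,0.1,0,0,0,50,0,0,0.1,0,0,0,50,0,0,0,0,0,0,50,0,0,0,0,0,0,50]'
python3 -m creep '[0,0,0.05,0,0,0,50,0,0,0,0,0,0,50,0,0,0,0,0,0,50]'
python3 -m creep '[0,0,0.03,0,0,0,50,0,0,0,0,0,0,50,0,0,0,0,0,0,50]'
```

```text
t: 16.8
eef_pos: [0.5678, -0.0009, 0.1472]
eef_rot: [0.833, -0.553, -0.0, 0.0]
force: [-0.6, 0.7, -0.4]
gripper_width: 0.0575
t: 17.05
eef_pos: [0.5681, -0.0009, 0.1457]
eef_rot: [0.833, -0.553, -0.0, 0.0]
force: [0.1, -0.1, -0.4]
gripper_width: 0.0571
t: 17.3
eef_pos: [0.5681, -0.0009, 0.1445]
eef_rot: [0.833, -0.553, -0.0, 0.0]
force: [0.5, 0.4, -0.3]
gripper_width: 0.0569
```

```bash
python3 -m creep '[0,0,0.03,0,0,0,50,0,0,0,0,0,0,50,0,0,0,0,0,0,50]'
python3 -m creep '[0,0,0.03,0,0,0,50,0,0,0,0,0,0,50,0,0,0,0,0,0,50]'
python3 - <<'E'
from h import *
s=capture("scene")
cv2.imwrite("pics/s8c.png",cv2.resize(s[120:220,280:380],(600,600),interpolation=2)[:,:,::-1])
E
```

```text
t: 17.55
eef_pos: [0.5684, -0.0009, 0.1441]
eef_rot: [0.833, -0.553, 0.0, -0.0]
force: [-2.0, 0.2, 3.8]
gripper_width: 0.0574
t: 17.8
eef_pos: [0.5684, -0.0009, 0.1426]
eef_rot: [0.833, -0.553, 0.0, -0.0]
force: [-0.5, 0.9, 4.5]
gripper_width: 0.0575
```

View pics/s8c.png

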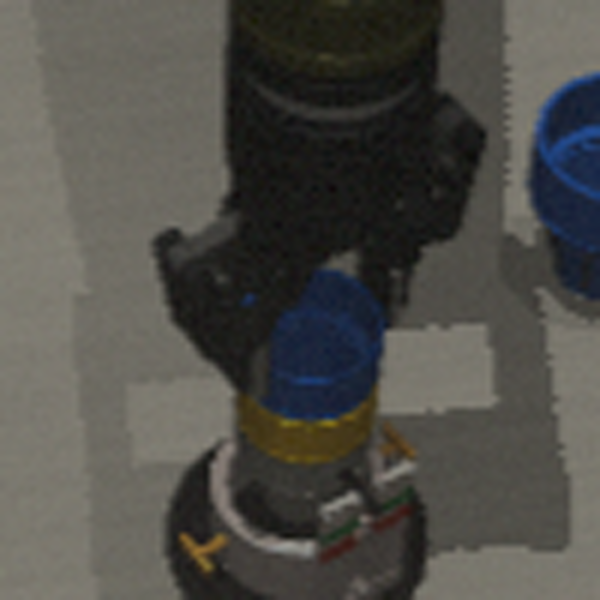

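```bash
python3 -m creep '[0,0,0.03,0,0,0,50,0,0,0.03,0,0,0,50,0,0,0.03,0,0,0,50,0,0,0.03,0,0,0,50,0,0,0,0,0,0,50,0,0,0,0,0,0,50]'
python3 -m creep '[0,0,0.03,0,0,0,50,0,0,0.03,0,0,0,50,0,0,0,0,0,0,50,0,0,0,0,0,0,50]'
```

```text
t: 18.35
eef_pos: [0.5684, -0.0009, 0.1381]
eef_rot: [0.833, -0.553, 0.0, -0.0]
force: [-2.3, 0.8, 6.7]
gripper_width: 0.0574
t: 18.68
eef_pos: [0.5685, -0.0008, 0.136]
eef_rot: [0.833, -0.553, 0.0, -0.0]
force: [-2.9, 1.1, 8.4]
gripper_width: 0.0574
```

```bash
python3 -m creep '[0,0.015,0.03,0,0,0,50,0,0,0.03,0,0,0,50,0,0,0.03,0,0,0,50,0,0,0,0,0,0,50,0,0,0,0,0,0,50,0,0,0,0,0,0,50]'
python3 - <<'E'
from h import *
s=capture("scene");t=capture("top");o=get_obs();print(o["eef_pos"],o["force"])
cv2.imwrite("pics/s9.png",s[:,:,::-1]);cv2.imwrite("pics/t9.png",t[:,:,::-1])
w=capture("wrist");cv2.imwrite("pics/w9.png",w[:,:,::-1])
cv2.imwrite("pics/s9c.png",np.hstack([cv2.resize(q[165:225,310:370],(400,400),interpolation=2) for q in(cv2.imread("pics/scene0.png")[:,:,::-1],s)])[:,:,::-1])
x,y=.5678,-.0017;a=np.radians(23)
for d in(0,.008,.012,.016,.02):print(d,proj("scene",[[x+.055*np.cos(a),y+.055*np.sin(a),.094-d]]))
E
```

```text
t: 19.18
eef_pos: [0.5684, -0.0009, 0.1331]
eef_rot: [0.833, -0.553, 0.001, -0.001]
force: [-2.5, 1.3, 10.6]
gripper_width: 0.0573
[ 0.56843346 -0.00088683  0.13308827] [-2.58625617  1.40410121 10.00977328]
0 [[343.37564411 204.93481056]]
0.008 [[343.16988783 206.69322601]]
0.012 [[343.0680103  207.56388248]]
0.016 [[342.96679121 208.42891179]]
0.02 [[342.8662242  209.28836832]]
```

View pics/s9c.png

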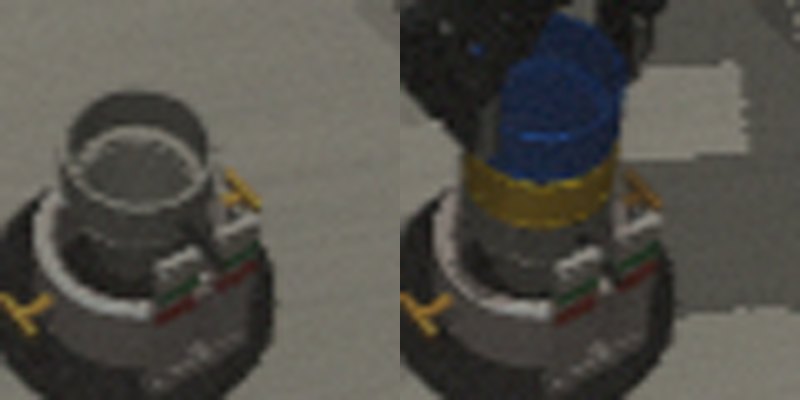

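View pics/w9.png

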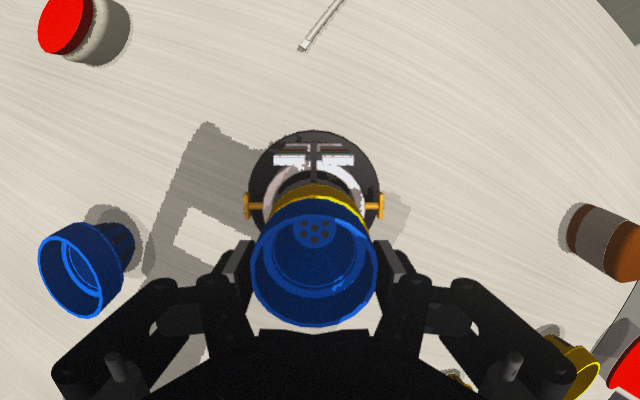

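```bash
python3 - <<'E'
from h import *
s=cv2.imread("pics/s9.png")[:,:,::-1].copy();o=(300,140);v=cv2.resize(s[140:220,300:380],(600,600),interpolation=2)
for z in(.153,.125,.097):
    u=((proj("scene",circ(.5678,-.0017,z,.03,90))+.5-o)*7.5).round().astype(int);cv2.polylines(v,[u],True,(255,0,255),1)
u=((proj("scene",[[.5678+.055*.92,-.0017+.055*.39,.083]])+.5-o)*7.5).round().astype(int)[0];cv2.circle(v,[int(q) for q in u],3,(0,255,255),1)
cv2.imwrite("pics/s9o.png",v[:,:,::-1])
E
```

```text
(no output)
```

View pics/s9o.png

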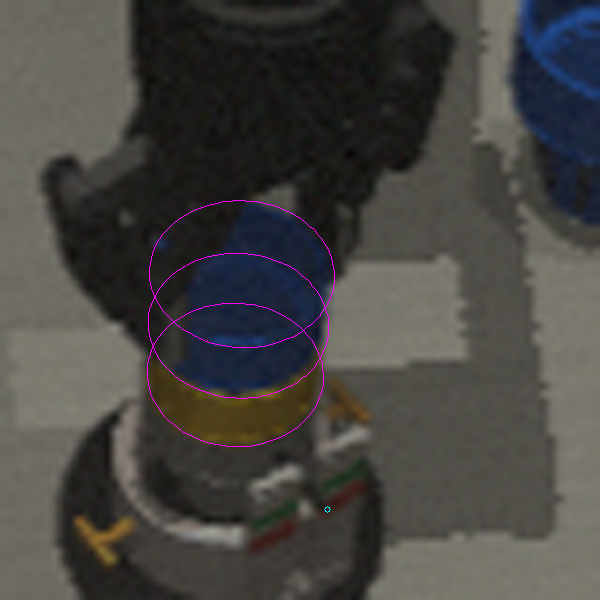

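```bash
python3 -m creep '[-0.02,0.02,0,0,0,0,50,0,0,0,0,0,0,50,0,0,0,0,0,0,50]'
python3 -m creep '[-0.02,0.02,0,0,0,0,50,0,0,0,0,0,0,50,0,0,0,0,0,0,50]'
python3 -m creep '[-0.02,0.02,0,0,0,0,50,0,0,0,0,0,0,50,0,0,0,0,0,0,50]'
```

```text
t: 19.58
eef_pos: [0.5683, -0.0008, 0.1336]
eef_rot: [0.833, -0.553, 0.002, -0.001]
force: [-1.3, 0.7, 8.8]
gripper_width: 0.0574
t: 19.83
eef_pos: [0.568, -0.0007, 0.134]
eef_rot: [0.833, -0.553, 0.003, -0.001]
force: [0.6, -0.0, 9.9]
gripper_width: 0.0575
t: 20.08
eef_pos: [0.5678, -0.0006, 0.1345]
eef_rot: [0.833, -0.553, 0.004, -0.002]
force: [3.3, -1.9, 9.4]
gripper_width: 0.0576
```

```bash
python3 -m creep '[0.025,-0.025,0.02,0,0,0,50,0,0,0.02,0,0,0,50,0,0,0,0,0,0,50,0,0,0,0,0,0,50]'
python3 - <<'E'
from h import *
for k in range(3):
    s=capture("scene");o=get_obs();print(o["eef_pos"].round(4),o["force"].round(2))
    if k==0:a=s.astype(float)
    else:a+=s
a=(a/3).astype(np.uint8)
cv2.imwrite("pics/s10.png",cv2.resize(a[145:220,305:380],(600,600),interpolation=2)[:,:,::-1])
E
```

```text
t: 20.42
eef_pos: [0.5681, -0.0007, 0.1324]
eef_rot: [0.833, -0.553, 0.003, -0.001]
force: [1.3, -0.2, 10.6]
gripper_width: 0.0572
[ 0.5682 -0.0008  0.1325] [-0.18 -0.08 11.2 ]
[ 0.5682 -0.0007  0.1325] [-0.82 -0.97 10.09]
[ 0.5681 -0.0007  0.1325] [ 0.82 -0.86 10.46]
```

View pics/s10.png

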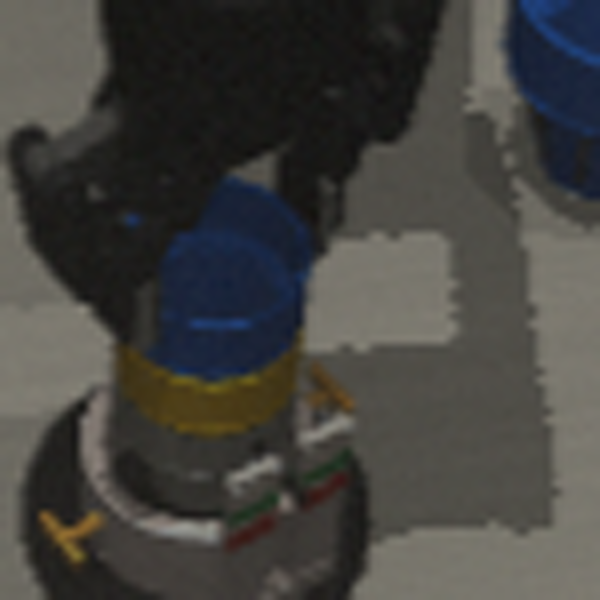

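```bash
python3 -m creep '[0,0,0,0,0,0,50,0,0,0,0,0,0,50,0,0,0,0,0,0,50,0,0,0,0,0,0,50,0,0,0,0,0,0,50,0,0,0,0,0,0,50,0,0,0,0,0,0,50,0,0,0,0,0,0,50,0,0,0,0,0,0,50,0,0,0,0,0,0,50,0,0,0,0,0,0,50,0,0,0,0,0,0,50]'
python3 - <<'E'
from h import *
c=np.array([.5681,-.0007,0]);d=np.array([.39,-.92,0]);e=np.array([.92,.39,0])
for z in(.125,.1325,.138):
  for r in(.03,.042):print(z,r,((proj("scene",[c+r*d+.011*e+[0,0,z]])+.5-[305,145])*8).round())
E
```

```text
t: 21.57
eef_pos: [0.5681, -0.0007, 0.1325]
eef_rot: [0.833, -0.553, 0.003, -0.001]
force: [0.4, 0.1, 11.0]
gripper_width: 0.0571
0.125 0.03 [[158. 373.]]
0.125 0.042 [[125. 390.]]
0.1325 0.03 [[158. 359.]]
0.1325 0.042 [[126. 376.]]
0.138 0.03 [[159. 348.]]
0.138 0.042 [[126. 366.]]
```

```bash
python3 -m creep '[0,0,0,0,0,0,50,0,0,0,0,0,0,50,0,0,0,0,0,0,50,0,0,0,0,0,0,50,0,0,0,0,0,0,50,0,0,0,0,0,0,50,0,0,0,0,0,0,50,0,0,0,0,0,0,50,0,0,0,0,0,0,50,0,0,0,0,0,0,50,0,0,0,0,0,0,50,0,0,0,0,0,0,50]'
python3 -m creep '[0,0,0,0,0,0,50,0,0,0,0,0,0,50,0,0,0,0,0,0,50,0,0,0,0,0,0,50,0,0,0,0,0,0,50,0,0,0,0,0,0,50]'
python3 -c "
from bench import *
print(get_obs()['force'],sign_off())"
```

```text
t: 22.57
eef_pos: [0.5681, -0.0007, 0.1325]
eef_rot: [0.833, -0.553, 0.003, -0.001]
force: [0.4, -0.5, 10.3]
gripper_width: 0.0577
t: 23.07
eef_pos: [0.5681, -0.0007, 0.1325]
eef_rot: [0.833, -0.553, 0.003, -0.001]
force: [0.6, -0.3, 10.5]
gripper_width: 0.0574
the job is handed in; nothing more can be done
[ 0.63096844 -0.32096656 10.50879266] None
```

I put the middle-sized yellow cup into the steel cup and nested the smaller blue cup in it. I then pressed the stack down through the gripped blue collar and held it for about 2.6 s. I signed off at t = 23 s, still pressing.

**Press force:** it held at 10.1 to 11.2 N, which with about 11.5 mm of travel since contact puts the pointer in the middle of the green zone. The most I read was 11.2 N, which is about 13 mm of travel, well short of the red zone. I worked this out from force and height; the pointer tip itself was too small in the picture to read directly.

**Seating:** both cups made contact within about 0.5 mm of the height expected for fully down. In the last scene picture the boundaries between the cups sat about 1 pixel (roughly 3 mm) from my model. The yellow band looked about half a pixel tall, so the picture alone can't rule out a gap of 1 to 2 mm.

**Side force and fingers:** a side push of about 3 N showed up while pressing, and I shifted the arm until it was below about 1 N. The fingertips stayed about 8 mm or more above the yellow rim, so they touched only the blue cup. My moves kept clear of the bottle, jar and screwdriver, but I took no final measurement of their positions.

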